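# Start a loaded microcentrifuge

## Robot

A 6-joint arm with a two-finger parallel gripper is mounted at the origin on a cart in front of the work surface, level with it; the furniture and walls round the work are solid. World frame = base frame: x ahead of the robot, y to its left, z up, the work surface at z = 0. Lengths are in m, angles in rad, forces in N, time in s.
With the tool pointing down it reaches from about 0.325 to 0.925 m from the base axis. Payload 3.1 kg.
Tool frame: the origin (TCP) lies where the fingers leave the gripper's body, on its centre line; the fingertips stand 73 mm ahead of it and the grasp point (between the pads) lies 54 mm ahead of it (env.hold_point_z is the distance from the TCP to the grasp point, in m); z points along the fingers, y is the line along which they close (so a half turn about z gives the same grasp; the last joint's range is limited). The gripper opens to 85 mm and grips with 20 to 120 N. Pads are 22 mm wide; open, the fingers measure 114 mm over their backs; the gripper's body (76 mm by 85 mm) begins 54 mm behind the grasp point. The pads swing forward as they close: fully open they stand 13 mm farther back than shut.
Start: joints at [1.224, 0.217, 1.613, -0, 1.311, -0.112], TCP at [0.145, 0.608, 0.304] pointing down, gripper open.
Joint ranges: [-2.75, 2.75], [-0.78, 2.1], [0.31, 2.55], [-1.13, 4.27], [0.13, 2.63], [-2.58, 2.58]. Speed limits (rad/s): [2.79, 2.79, 3.14, 3.14, 3.14, 3.14].

## Interface

Orientations are given as a 3x3 rotation matrix whose columns are the frame's x, y, z axes.
In Python, from plant import env gives the robot as it stands. Calls block until the motion is done:
- env.move_to(position, orientation): joint-space move of the TCP to a pose.
- env.servo_line(position, v=0.15, rot=None): straight line of the TCP; rot=None keeps the orientation; v is the mean speed in m/s.
- env.move_j(angles): joint-space move.
- env.move_gripper(opening, force=None): finger opening in m; force is the grip in N (None keeps the last); returns when the fingers have stopped.
- env.dwell(seconds).
- env.solve_ik(position, orientation): joint angles nearest the present ones, or None.
- env.get_state(): the state.
- env.get_image(name): name is "scene" or "top" or "wrist"; returns a dict with "frame" (480x640x3 uint8, blue, green, red), "fx", "fy", "cx", "cy" (pixels), "origin" and "attitude" of the camera in the world; the wrist camera has in their place "T_tool_cam" (4x4, takes a point from camera to tool coordinates, whose origin is the TCP and whose axes are the flange's). Camera axes: x right, y down, z forward; pixel columns grow to the right and rows downward; lengths in m; the calibration is good to about 2 mm. A picture is of the moment at which its call begins: read the wrist's pose just before it. There is no depth.
A pose or a line that the arm cannot do raises env.IKError and nothing moves.
- env.sign_off(): hands the job in; it is judged then, once.
Trained networks look in the newest picture that a camera, given by its name, has taken for a name from the list of things; names that differ only in an ending like _2 or _b are one class to them, and where a whole thing is asked for, a point or a joint stands for the part that bears it (a point fixed in the world has none). Each returns a list of dicts, best first, with "score" (0 to 1); they miss things now and then, are a little off and sometimes report something else, mostly with a low value. They report only what shows in the picture. A call takes as long as a camera call.
- env.recognise(query, camera): "location" ([x, y, z] in m, in world coordinates, good to about 4 mm: the middle of the surface that is visible of it).
- env.trace(query, camera): "pixels" (480x640 bool, what is visible of it).
- env.spot_point(query, camera): "location" ([x, y, z] in m, in world coordinates, good to about 4 mm: a listed point, or the origin of a listed thing).
The state is a dict: "time": time; "q": joint angles; "qd": joint speeds; "joint_efforts": joint torques, N m; "tool_pos": TCP position; "ee_rot": TCP orientation; "force": force on the tool from outside, world axes, zero at the start; "moment": the same for the moment, N m; "opening": finger opening in m; "gripper_force": force on a finger pad.
Only numpy, scipy, OpenCV 4.12 (cv2) and the standard library are available. Lean on these libraries where they do the work, as an engineer would, in place of code of your own. Each camera call takes 0.05 s, during which the arm holds its last target. There are 200 camera calls.

## Task

Start the loaded microcentrifuge with the closed fingers: first press the power strip's red switch on, then push the open lid down until its catch holds it shut, then press the green start key and let it come back up. Press neither of the other two keys, and do not pick up or knock anything that stands about.

Things in the scene. Friction and masses are not known exactly. Their poses are not given: they have to be found in the camera images.
- microcentrifuge: White and grey bench microcentrifuge, 230 deep (x) x 200 wide (y) x 100 mm high with lid shut, fixed. Origin: middle of its underside; x points from its front panel (robot side) to its hinge at the back, y to its left seen from the robot. Its front 75 mm is a black control panel, 53 mm high at the front, 72 mm at its back; behind it the flat deck with the rotor bowl, 86 mm high, which the lid covers.
- lid (a joint): Lid angle, rad: 0.70 to 0.85 at the start (open, front edge up), 0 when held by the catch, -0.025 at its lower stop. A spring (about 0.2 N m) and friction (0.1 N m) keep it open; over the last 10 mm the front edge also pushes a spring catch aside. It takes up to about 8 N at lid_push, the catch snaps in just below 0, so push to the stop; let go earlier and it rises again.
- lid_push (a point): A point on the lid's upper face in the middle of its width, 19 mm from its front edge, 122 mm from the hinge axis; it moves with the lid, its z axis is the lid's outward (upper) normal. The lid is a white slab 136 x 168 x 11 mm. With the lid shut this point is 101 mm above the worktop.
- lid_hinge (a point): Middle of the lid's hinge axis, at the back of the microcentrifuge (100 mm behind its middle, 94 mm up). The axis runs along the microcentrifuge's y.
- start_key (a joint): Travel of the green start key, m: 0 up, 0.004 fully down. Springs back; begins to move at about 1.3 N, fully down at about 3.7 N.
- start_key_top (a point): Middle of the top face of the green start key (white triangle), the left one of three keys in a row as seen from the robot, 38 mm apart. The cap is 20 x 20 mm and stands 6 mm proud of the panel, its face tilted 15 degrees towards the robot; pressing straight down works.
- stop_key (a joint): Travel of the red stop key (white square), the middle one, 20 x 20 mm, m: 0 up. Leave alone.
- spin_key (a joint): Travel of the grey short-spin key (three dots), the right one, 20 x 20 mm, m: 0 up. Leave alone.
- power_strip: White mains power strip, 56 (x) x 269 (y) x 47 mm, fixed on the worktop either left or right of the microcentrifuge. Origin: middle of its underside, y along it to the left seen from the robot. Its red rocker switch is near its right end (84 mm from the middle) and tips towards and away from the robot; the strip's flat top round the switch is 42 mm above the worktop.
- power_strip_switch (a joint): Angle of the red rocker, rad: 0 off (the half nearest the robot stands up), 0.349 on (that half pressed down). Stays where it is left; takes about 3 N.
- switch_push (a point): Middle of the top face of the rocker half nearest the robot (the half to press, 10 x 12 mm), 6 mm from the rocker's axis, 46 mm above the worktop when off; moves with the rocker. Once on, no part of this half stands above 45 mm while the far half rises to 47 mm, so a broad fingertip should be set a few mm towards the robot of this point, clear of the far half.
- log_book: Black log book, 210 x 153 x 16 mm, loose, lying on the other side of the microcentrifuge from the power strip. Leave alone.
- marker: White and red marker pen, 17 x 135 x 16 mm, loose, lying on the log book. Leave alone.
- bottle_amber: Small amber bottle with a black cap, 60 mm across, 122 mm high, loose, standing close to the left rear side of the microcentrifuge. Leave alone.
- vial_blue: Glass vial with a blue cap, 12 mm across, 33 mm high, loose, standing just in front of the left part of the microcentrifuge's panel. Leave alone.
- vial_red: Glass vial with a red cap, 12 mm across, 33 mm high, loose, standing just in front of the left part of the microcentrifuge's panel. Leave alone.

How it is judged:
On the way, in this order (a step that is already met when the one before it is completed fails the run):
1. the power strip's switch is on (value of joint power_strip_switch above 0.27 rad), for 0.1 s.
2. the lid is down on its catch (value of joint lid below 0.015 rad), for 0.1 s.
3. the start key is pressed with the lid shut (value of joint start_key above 0.0025 m and value of joint lid below 0.02 rad and contact force between the fingers and start_key above 0.5 N), for 0.05 s.
At the end, for the whole second after the job is handed in: The power strip's switch is on (beyond 0.27 rad), the lid is held shut by its catch (below 0.02 rad) with nothing pushing it, and the start key, pressed at least 2.5 mm with the lid shut, is up again (within 1 mm) (value of joint power_strip_switch above 0.27 rad and value of joint lid below 0.02 rad and value of joint start_key below 0.001 m); the robot touches nothing.
It fails at once if the start key pressed before the power is on and the lid is shut (value of joint start_key above 0.002 m and (value of joint lid above 0.03 rad or value of joint power_strip_switch below 0.2 rad)).
It fails at once if the stop key or the short-spin key pressed (value of joint any of stop_key, spin_key above 0.002 m).
It fails at once if a thing standing about lifted, carried or knocked away (distance of any of log_book, marker from where it was at the start of the episode above 0.02 m or distance of any of bottle_amber, vial_blue, vial_red from where it was at the start of the episode above 0.015 m).
It also fails if it takes over 54 s, if anything falls off the work surface, if the arm or the gripper's body presses on something with over 40 N, if the wrist force passes 120 N, or if a joint passes its speed limit or range.

## Working session

There is one attempt and no reset: what is moved stays moved. The work goes in short steps, each a Python script; the robot and the scene stay as the last script left them, time stands still between calls to the robot, and variables do not carry over. Pictures are saved under pics/ and viewed, at most 10 in all, crops included, and the job is handed in when it is done.

```bash
mkdir -p pics; ls; cat > h.py <<'E'
import numpy as np, cv2
from plant import env
np.set_printoptions(precision=4,suppress=True)
E
python3 - <<'E'
from h import *
for c in ["scene","top"]:
    im=env.get_image(c); cv2.imwrite(f"pics/{c}0.png",im["frame"])
    print(c,im["origin"],im["fx"])
    for q in ["microcentrifuge","lid_push","lid_hinge","start_key_top","power_strip","switch_push","vial_blue","vial_red","bottle_amber"]:
        print(q,[(np.array(d["location"]),round(d["score"],2)) for d in env.spot_point(q,c)[:2]])
print(env.get_state()["time"])
E
```

```text
pics
scene [-0.3663 -0.6762  0.774 ] 586.3060717746099
microcentrifuge [(array([ 0.5518, -0.0166,  0.0042]), 0.9)]
lid_push [(array([ 0.5615, -0.0195,  0.181 ]), 0.64)]
lid_hinge [(array([ 0.6469, -0.0285,  0.093 ]), 0.79)]
start_key_top [(array([ 0.4705, -0.0094,  0.0689]), 0.51), (array([ 0.644 , -0.0295,  0.0962]), 0.39)]
power_strip [(array([0.4598, 0.338 , 0.0001]), 0.86)]
switch_push [(array([0.4557, 0.2488, 0.0433]), 0.52)]
vial_blue [(array([ 0.4162,  0.0371, -0.002 ]), 0.41), (array([ 0.4622,  0.3399, -0.0026]), 0.33)]
vial_red [(array([ 0.4166,  0.0733, -0.0001]), 0.5)]
bottle_amber [(array([ 0.4156,  0.0354, -0.0001]), 0.25)]
top [ 0.4806 -0.0494  1.1702] 442.351939206417
microcentrifuge [(array([ 0.5481, -0.0226,  0.0031]), 0.91)]
lid_push [(array([ 0.559 , -0.0216,  0.1825]), 0.59), (array([0.4163, 0.0736, 0.0013]), 0.46)]
lid_hinge [(array([ 0.6481, -0.0328,  0.0875]), 0.56)]
start_key_top [(array([ 0.4661, -0.0116,  0.0661]), 0.49)]
power_strip [(array([0.4633, 0.3303, 0.0037]), 0.8), (array([ 0.5586, -0.0223,  0.185 ]), 0.28)]
switch_push [(array([0.4583, 0.2518, 0.0491]), 0.5)]
vial_blue [(array([ 0.4121,  0.035 , -0.0018]), 0.58)]
vial_red [(array([0.4202, 0.0723, 0.0048]), 0.35)]
bottle_amber [(array([ 0.614 ,  0.1182, -0.0034]), 0.6)]
1.0
```

View pics/scene0.png

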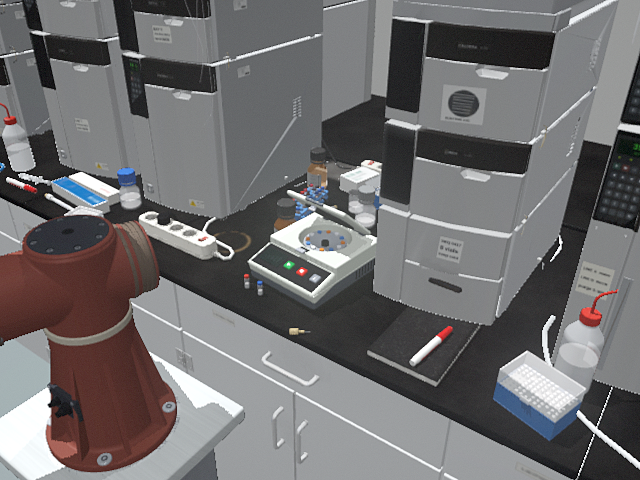

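View pics/top0.png

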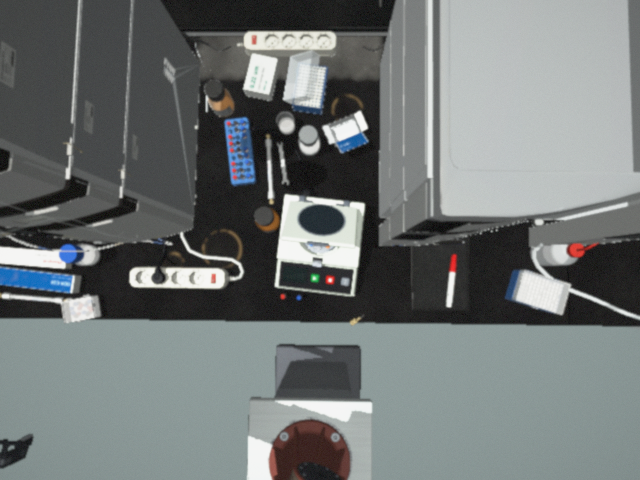

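```bash
cat >> h.py <<'E'
def rot(yaw):  # tool down, tool x along world x turned by yaw
    c,s=np.cos(yaw),np.sin(yaw)
    return np.array([[c,s,0],[s,-c,0],[0,0,-1.]])
def wrist(name=None):
    s=env.get_state(); im=env.get_image("wrist")
    T=np.eye(4);T[:3,:3]=s["ee_rot"];T[:3,3]=s["tool_pos"]
    im["P"]=T@np.array(im["T_tool_cam"])
    if name: cv2.imwrite(f"pics/{name}.png",im["frame"])
    return im
def ray(im,uv):
    P=im["P"]; d=np.array([(uv[0]-im["cx"])/im["fx"],(uv[1]-im["cy"])/im["fy"],1.])
    return P[:3,3],P[:3,:3]@d
def proj(im,p):
    P=np.linalg.inv(im["P"]); c=P[:3,:3]@np.asarray(p)+P[:3,3]
    return np.array([c[0]/c[2]*im["fx"]+im["cx"],c[1]/c[2]*im["fy"]+im["cy"]])
def tri(rays):
    A=np.zeros((3,3));b=np.zeros(3)
    for o,d in rays:
        d=d/np.linalg.norm(d);M=np.eye(3)-np.outer(d,d);A+=M;b+=M@o
    return np.linalg.solve(A,b)
def cen(q):  # centroid of the best traced mask
    t=env.trace(q,"wrist")
    if not t: return None,0
    v,u=np.nonzero(t[0]["pixels"]); return np.array([u.mean(),v.mean()]),(round(t[0]["score"],2),len(u))
E
python3 - <<'E'
from h import *
s=env.get_state();print(s["ee_rot"])
env.move_gripper(0.0)
Rs=rot(0) if s["ee_rot"][0,0]>0 or 1 else 0
for sgn in (0,np.pi):
    q=env.solve_ik([0.40,0.25,0.25],rot(sgn));print(sgn,q)
    if q is not None and abs(q[5])<2.2: yaw=sgn;break
env.move_to([0.22,0.40,0.30],rot(yaw))
R1=[];R2=[];out=[]
for i,p in enumerate([[0.38,0.27,0.25],[0.42,0.23,0.22]]):
    env.move_to(p,rot(yaw)); im=wrist(f"w{i}")
    c,n=cen("power_strip_switch"); print(c,n,[(np.array(d["location"]),d["score"]) for d in env.spot_point("switch_push","wrist")[:2]],[(np.array(d["location"]),d["score"]) for d in env.spot_point("power_strip","wrist")[:1]])
    if c is not None:R1.append(ray(im,c))
if len(R1)==2: print("switch tri",tri(R1))
s=env.get_state();print(s["time"],s["force"],s["opening"],yaw)
E
```

```text
[[-0.9726  0.2327  0.    ]
 [ 0.2327  0.9726  0.    ]
 [-0.      0.0001 -1.    ]]
0 [ 0.4096 -0.0604  2.0158 -0.      1.1862  1.9804]
[352.6899 107.6632] (0.78, 674) [(array([0.4516, 0.2543, 0.046 ]), 0.83), (array([0.4589, 0.3353, 0.003 ]), 0.66)] [(array([0.4593, 0.3341, 0.0011]), 0.91)]
[291.1762 174.145 ] (0.56, 738) [(array([0.4514, 0.2548, 0.044 ]), 0.68)] [(array([0.461 , 0.3342, 0.0025]), 0.86)]
switch tri [0.4637 0.2502 0.0427]
5.6083 [ 1.3611 -0.0155 -0.1641] -0.0002919108234553377 0
```

View pics/w1.png

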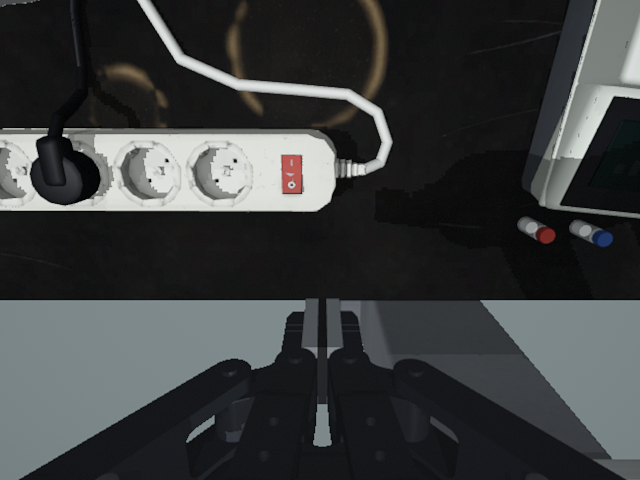

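```bash
python3 - <<'E'
from h import *
im=wrist(); print(im["P"])
for uv in [(291.2,174.1),(291,155),(291,194),(291,211),(291,129)]:
    o,d=ray(im,uv); print(uv,[ (o+d*(z-o[2])/d[2])[:2] for z in (0.042,0.046)])
print(cen("power_strip_switch"),[(np.array(d["location"]),d["score"]) for d in env.spot_point("switch_push","wrist")[:2]])
# second view, farther off sideways
a=ray(im,cen("power_strip_switch")[0])
env.servo_line([0.41,0.29,0.17]); env.dwell(0.2);im=wrist(); c,n=cen("power_strip_switch");print(c,n,tri([a,ray(im,c)]))
o,d=ray(im,c);print((o+d*(.044-o[2])/d[2]))
print([(np.array(d["location"]),d["score"]) for d in env.spot_point("switch_push","wrist")[:2]],env.get_state()["force"])
E
```

```text
[[ 0.0024 -0.9493 -0.3143  0.5009]
 [-1.     -0.0024 -0.0002  0.2317]
 [-0.0006  0.3143 -0.9493  0.2899]
 [ 0.      0.      0.      1.    ]]
(291.2, 174.1) [array([0.4637, 0.2513]), array([0.4643, 0.251 ])]
(291, 155) [array([0.4757, 0.2512]), array([0.4761, 0.2509])]
(291, 194) [array([0.4508, 0.2518]), array([0.4517, 0.2514])]
(291, 211) [array([0.4395, 0.252 ]), array([0.4405, 0.2517])]
(291, 129) [array([0.4914, 0.2508]), array([0.4916, 0.2505])]
(array([292.9304, 173.8551]), (0.6, 704)) [(array([0.4524, 0.2516, 0.0491]), 0.91)]
[400.4377 171.1952] (0.66, 1204) [0.4637 0.2503 0.0414]
[0.464  0.2508 0.044 ]
[(array([0.451 , 0.2536, 0.0498]), 0.73)] [ 0.8674 -0.7008 -0.2943]
```

```bash
cat >> h.py <<'E'
L=0.073
def press(x,y,z0,zmin,fmax,step=0.001,v=0.02,axis=None):
    env.servo_line([x,y,z0+L],v=0.12); env.dwell(0.15); f0=env.get_state()["force"][2]; z=z0; log=[]
    while z>zmin+1e-6:
        z=max(z-step,zmin); env.servo_line([x,y,z+L],v=v); s=env.get_state(); f=s["force"][2]-f0
        log.append((round(z,4),round(s["tool_pos"][2]-L,4),round(f,1)))
        if f>fmax: break
    return log
E
python3 - <<'E'
from h import *
env.servo_line([0.449,0.251,0.15],v=0.15)
print(press(0.449,0.251,0.050,0.0415,12)); env.dwell(0.15); print(env.get_state()["force"])
env.servo_line([0.449,0.251,0.16],v=0.15)
env.servo_line([0.41,0.25,0.2],v=0.15)
env.dwell(.2);im=wrist("sw1");c,n=cen("power_strip_switch");print(c,n)
u,v=c.astype(int);cv2.imwrite("pics/sw1c.png",cv2.resize(im["frame"][v-40:v+40,u-50:u+50],None,fx=5,fy=5))
print(env.get_state()["time"])
E
```

```text
[(0.049, np.float64(0.0494), np.float64(-0.3)), (0.048, np.float64(0.0479), np.float64(0.1)), (0.047, np.float64(0.0468), np.float64(-1.1)), (0.046, np.float64(0.0461), np.float64(1.5)), (0.045, np.float64(0.0449), np.float64(3.7)), (0.044, np.float64(0.044), np.float64(5.2)), (0.043, np.float64(0.043), np.float64(8.0)), (0.042, np.float64(0.0429), np.float64(12.0)), (0.0415, np.float64(0.0428), np.float64(15.9))]
[-8.4709 -1.1132 15.5784]
[322.0868 163.9352] (0.58, 864)
11.575
```

View pics/sw1c.png

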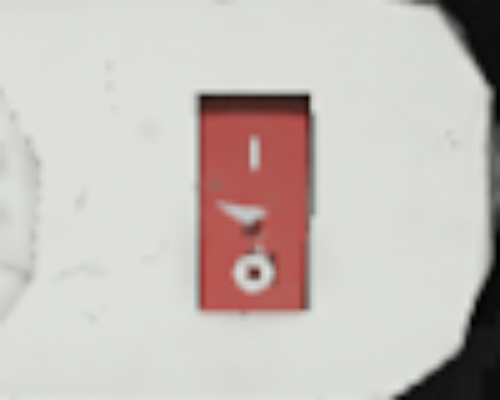

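```bash
python3 - <<'E'
import cv2,numpy as np
a=cv2.imread("pics/w1.png")[134:214,241:341];b=cv2.imread("pics/sw1.png")[124:204,272:372]
cv2.imwrite("pics/cmp.png",cv2.resize(np.hstack([a,b]),None,fx=4,fy=4,interpolation=cv2.INTER_NEAREST))
E
```

```text
(no output)
```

View pics/cmp.png

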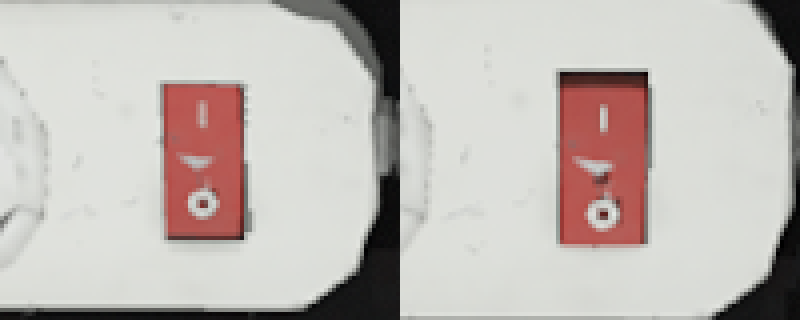

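```bash
python3 - <<'E'
from h import *
env.servo_line([0.39,0.20,0.26],v=0.2)
Q=["microcentrifuge","lid_push","lid_hinge","start_key_top"]; K=["start_key","stop_key","spin_key"]
acc={q:[] for q in Q}; rays={k:[] for k in K}
for i,p in enumerate([[0.39,0.03,0.30],[0.36,-0.06,0.26]]):
    env.servo_line(p,v=0.2); env.dwell(0.15); im=wrist(f"c{i}")
    for q in Q:
        r=env.spot_point(q,"wrist"); 
        if r: print(q,np.array(r[0]["location"]),r[0]["score"])
    for k in K:
        c,n=cen(k); print(k,c,n)
        if c is not None: rays[k].append(ray(im,c))
for k in K:
    if len(rays[k])==2: print(k,tri(rays[k]),[o+d*(.068-o[2])/d[2] for o,d in rays[k]])
print(env.get_state()["time"])
E
```

```text
microcentrifuge [ 0.5505 -0.0185 -0.0007] 0.97
start_key_top [ 0.465  -0.0111  0.0734] 0.68
start_key [376.6209 116.2489] (0.87, 699)
stop_key [426.6427 121.9931] (0.72, 722)
spin_key [274.9891 172.1093] (0.59, 183)
start_key_top [ 0.465  -0.0127  0.0702] 0.79
start_key [243.5863  69.1006] (0.63, 1083)
stop_key [303.4251  76.4242] (0.81, 1035)
spin_key [362.6212  82.9046] (0.91, 1027)
start_key [ 0.468  -0.0093  0.0642] [array([ 0.4681, -0.0089,  0.068 ]), array([ 0.4676, -0.01  ,  0.068 ])]
stop_key [ 0.4639 -0.0471  0.0644] [array([ 0.4641, -0.0462,  0.068 ]), array([ 0.4634, -0.0472,  0.068 ])]
spin_key [ 0.4599 -0.013   0.4957] [array([0.4268, 0.0678, 0.068 ]), array([ 0.4598, -0.0843,  0.068 ])]
14.9167
```

View pics/c0.png

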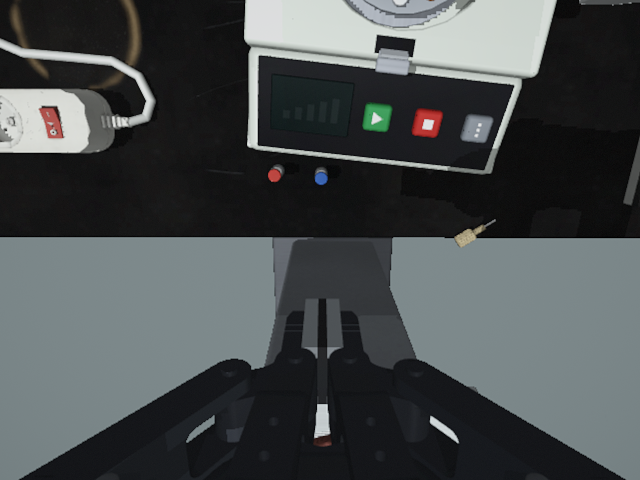

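```bash
cat > lid.py <<'E'
from h import *
yaw=-0.107; R=rot(yaw); ux=np.array([np.cos(yaw),np.sin(yaw)]); H=np.array([0.648,-0.030])
def tip(th,r=0.131,h=0.007):
    xy=H+ux*(-r*np.cos(th)+h*np.sin(th)+0.011); return [*xy,0.094+r*np.sin(th)+h*np.cos(th)+L]
p=tip(0.95)
env.servo_line([0.42,-0.02,0.33],v=0.25,rot=R)
env.servo_line([p[0],p[1],0.33],v=0.25); env.servo_line(p,v=0.1); env.dwell(.15); f0=env.get_state()["force"]
ok=True
for th in np.arange(0.88,0.03,-0.07):
    env.servo_line(tip(th),v=0.08); f=env.get_state()["force"]-f0; print(round(th,2),f)
    if np.linalg.norm(f)>30: ok=False;break
if ok:
    x,y,_=tip(0); z=0.104
    while z>0.0945:
        z-=0.0015; env.servo_line([x,y,z+L],v=0.03); s=env.get_state(); f=s["force"]-f0
        print(round(z,4),s["tool_pos"][2]-L,f)
        if f[2]>25: break
    env.dwell(.2)
    env.servo_line([x,y,0.15+L],v=0.12); env.dwell(.1)
    print(env.get_state()["time"])
    env.servo_line([0.36,-0.04,0.27],v=0.25); env.dwell(.15)
    env.get_image("scene"); print([(np.array(d["location"]),d["score"]) for d in env.spot_point("lid_push","scene")[:1]])
    wrist("l1")
    f=env.get_image("scene")["frame"]; cv2.imwrite("pics/s1.png",cv2.resize(f[170:320,220:400],None,fx=4,fy=4))
print(env.get_state()["time"])
E
python3 lid.py
```

```text
0.88 [-0.2014  0.1142 -0.384 ]
0.81 [ 0.1782 -1.0206 -0.5845]
0.74 [-0.572  -0.2944  0.145 ]
0.67 [ 0.1466 -0.8248  0.0543]
0.6 [ 0.3696  0.1455 -0.1685]
0.53 [-0.0211  0.3592  0.0832]
0.46 [-0.5095 -0.2318 -0.1016]
0.39 [ 0.1206 -0.0785 -0.1254]
0.32 [ 0.0327 -0.6618  0.208 ]
0.25 [ 0.0748  0.0361 -0.6693]
0.18 [-0.1882 -0.7942  0.3036]
0.11 [0.4798 0.0786 0.2472]
0.04 [ 1.5765 -0.5673  4.7505]
0.1025 0.1040395345182092 [0.5638 0.2724 3.7198]
0.101 0.10066972945928317 [ 0.356  -0.2248  1.2552]
0.0995 0.09913755183224467 [0.2098 0.513  0.5786]
0.098 0.09777163623902761 [-1.069  -0.5628  2.2043]
0.0965 0.09715018518732692 [-2.5067 -0.0772  5.5552]
0.095 0.09652848770656373 [-5.8366  0.4991 12.0767]
0.0935 0.09593988270046279 [-6.408   0.8693 16.6224]
23.2833
[(array([ 0.5259, -0.0175,  0.0999]), 0.74)]
24.4917
```

View pics/s1.png

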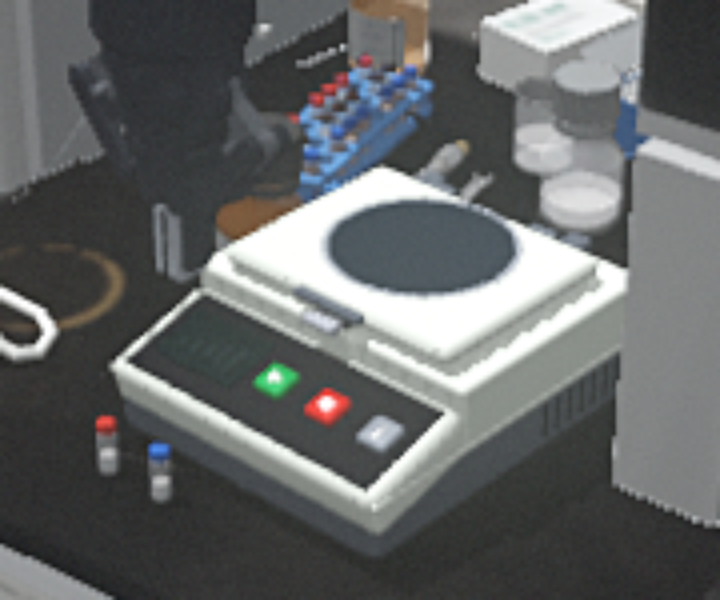

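```bash
python3 - <<'E'
from h import *
R=rot(-0.107)
env.servo_line([0.466,-0.0095,0.18],v=0.2,rot=R)
print([tuple(map(float,a)) for a in press(0.466,-0.0095,0.077,0.060,7,step=0.0007)]); env.dwell(.2); print(env.get_state()["force"])
env.servo_line([0.466,-0.0095,0.10+L],v=0.06); env.servo_line([0.40,0.0,0.25],v=0.2); env.dwell(.2)
im=wrist(); 
for k in ["start_key","stop_key"]:
    c,n=cen(k); print(k,c,n, *([ (lambda o,d:o+d*(.068-o[2])/d[2])(*ray(im,c))] if c is not None else []))
env.get_image("top")
for q in ["lid_push","vial_red","vial_blue","bottle_amber"]: print(q,[(np.array(d["location"]),d["score"]) for d in env.spot_point(q,"top")[:1]])
cv2.imwrite("pics/end.png",im["frame"]);print(env.get_state()["time"])
E
```

```text
[(0.0763, 0.0767, 0.7), (0.0756, 0.0755, -0.1), (0.0749, 0.0748, 0.1), (0.0742, 0.0741, 0.0), (0.0735, 0.0734, -0.7), (0.0728, 0.0727, -0.4), (0.0721, 0.072, 0.0), (0.0714, 0.0713, -1.1), (0.0707, 0.0706, -0.7), (0.07, 0.07, -1.2), (0.0693, 0.0695, 1.8), (0.0686, 0.0688, 1.4), (0.0679, 0.0681, 2.4), (0.0672, 0.0675, 2.4), (0.0665, 0.0668, 2.7), (0.0658, 0.066, 3.6), (0.0651, 0.0656, 6.9), (0.0644, 0.0655, 10.2)]
[-0.1558  0.1185 10.6447]
start_key [325.9715 131.8992] (0.7, 913) [ 0.4684 -0.0093  0.068 ]
stop_key [385.9225 132.3672] (0.61, 994) [ 0.4641 -0.0464  0.068 ]
lid_push [(array([ 0.5228, -0.0193,  0.1021]), 0.78)]
vial_red [(array([0.4653, 0.3334, 0.0045]), 0.32)]
vial_blue []
bottle_amber [(array([ 0.6138,  0.1193, -0.0004]), 0.71)]
32.6
```

```bash
python3 -c "
from h import *
print(env.sign_off())"
```

```text
the job is handed in; nothing more can be done
None
```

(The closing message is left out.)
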